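Refill and close the label dispenser

TASK

Refill the grey label dispenser on the chocolate counter: stand the tall paper roll on its upright spindle, right down on the floor, then close it with the metal cover. Tuck the cover's plain edge under the dispenser's lip with the other end held up, then swing that end down until the cover lies flat and fully home on its ledges, and let go. Leave the other things on the counter, the short roll and the look-alike tin included, where they are.

Things in the scene. Friction and masses are not known exactly. Their poses are not given: they have to be found in the camera images.
- dispenser: Fixed grey open-topped box 193 (x) x 134 (y) x 80 (z) mm. Origin: centre of its underside, z up; x runs from the lip end (-x, roughly nearest the robot) to the stop-wall end (+x). Walls 8 mm thick, 74 mm high. Inside: floor 6 mm up, x -88.5 to +88.5 (177 mm long), 98 mm wide below the ledges, 118 mm above them. A thin bar that sticks out 12 mm outside the stop wall is only seen.
- seat_mid (a point): Centre of the level, 58 mm above the underside, of two flat ledges, each 10 mm wide, along the full length of both sides (49 to 59 mm either side of the centre line); axes as the dispenser's. The closed cover's plate lies on them, axes along the dispenser's, between the end wall under the lip and the stop wall; 7 mm play in length, 4 mm at each side. Walls rise 16 mm above the ledges.
- lip_edge (a point): Middle of the lip's free lower edge, axes as the dispenser's. The lip is a flat bar 6 mm thick over the full width on top of the -x end wall, overhanging the inside by 16 mm; its underside is 16 mm above the ledges, and this edge is at x = -72.5 mm, z = 74 mm of the dispenser.
- spindle_foot (a point): Foot of the upright steel spindle inside the dispenser, on its floor, 8 mm from the dispenser's centre towards the stop wall; axes as the dispenser's. The spindle is 16 mm in diameter and 36 mm high, tapering to 8 mm over its top 6 mm.
- roll_mid (a point): Centre of the tall paper roll, half-way up: upright ring 62 mm outer diameter, 24 mm bore, 46 mm high, about 140 g (may be 30 % off), z along its axis. On the floor of the dispenser its centre is 29 mm above the dispenser's underside.
- cover_handle (a point): Centre of the upright handle fin, 12 (x) x 40 (y) x 44 (z) mm, on the loose aluminium cover, a flat plate 170 (x) x 110 (y) x 6 mm. Axes: x from the plain edge to the flanged edge, z up off the plate. This point is 28 mm above the plate's underside and 5 mm from its middle towards the flanged edge. About 200 g (may be 30 % off).
- cover_tongue (a point): Middle of the cover's plain edge (-x, no flange; it goes under the lip), on the plate's underside; axes as cover_handle.
- cover_front (a point): Middle of the cover's other edge (+x), which has an upturned flange 4 mm thick rising 12 mm above the plate; on the plate's underside, 170 mm from cover_tongue; axes as cover_handle.
- board: Wooden board 220 x 200 x 8 mm, fixed, on which the cover lies; origin at the centre of its underside.
- short_roll_mid (a point): Bystander: centre of a paper roll of 62 mm diameter and 24 mm bore but only 22 mm high.
- tin: Bystander: closed metal tin, 62 mm diameter, 46 mm high, no bore; origin under its centre.
- jar: Bystander: amber jar, 60 mm diameter, 130 mm high, standing beyond the dispenser's stop wall; origin under its centre.
- gift_box: Bystander: cardboard box with white lid, 63 x 103 x 54 mm; origin under its centre.
- mug: Bystander: white mug, 72 mm diameter, 85 mm high, handle at its +y; origin under its centre.
- bottle: Bystander: slim bottle, 50 mm diameter, 150 mm high; origin under its centre.
There are look-alikes about, which are no part of the job. Leave any blue or yellow look-alike of the part that bears roll_mid alone.

How it is judged:
On the way, in this order (a step that is already met when the one before it is completed fails the run):
1. the tall roll stands on the spindle, down on the dispenser's floor (x of roll_mid in the frame of dispenser between 0.001 and 0.015 m and y of roll_mid in the frame of dispenser between -0.007 and 0.007 m and z of roll_mid in the frame of dispenser below 0.034 m and angle between the z axis of roll_mid and the z axis of dispenser, either way round below 0.12 rad), for 0.2 s.
2. the cover's plain edge is under the lip while its flanged end is still held up (by more than 12 mm) (x of cover_tongue in the frame of dispenser between -0.094 and -0.0755 m and y of cover_tongue in the frame of dispenser between -0.009 and 0.009 m and z of cover_tongue in the frame of dispenser between 0.05 and 0.074 m and z of cover_front in the frame of dispenser above 0.07 m), for 0.05 s.
At the end, for the whole second after the job is handed in: The tall roll stands upright on the spindle, its underside within 5 mm of the dispenser's floor; the cover lies flat on the ledges, plain edge at least 3 mm under the lip, both its ends within 4 mm of the ledges' height and 8 mm of the middle sideways, flanged end inside the stop wall; nothing held (all of step 1 and x of cover_tongue in the frame of dispenser between -0.094 and -0.0755 m and y of cover_tongue in the frame of dispenser between -0.008 and 0.008 m and z of cover_tongue in the frame of dispenser between 0.054 and 0.062 m and x of cover_front in the frame of dispenser between 0.078 and 0.092 m and y of cover_front in the frame of dispenser between -0.008 and 0.008 m and z of cover_front in the frame of dispenser between 0.054 and 0.062 m and angle between cover_handle's own z axis and vertical below 0.06 rad); the robot touches nothing.
It fails at once if a bystander (short roll, tin, jar, gift box, mug or bottle) is moved by more than 30 mm (distance of any of short_roll_mid, tin, jar, gift_box, mug, bottle from where it was at the start of the episode above 0.03 m).
It also fails if it takes over 72 s, if anything falls off the work surface, if the arm or the gripper's body presses on something with over 40 N, if the wrist force passes 120 N, or if a joint passes its speed limit or range.

ROBOT

A 6-joint arm with a two-finger parallel gripper is mounted at the origin on the work surface. World frame = base frame: x ahead of the robot, y to its left, z up, the work surface at z = 0. Lengths are in m, angles in rad, forces in N, time in s.
With the tool pointing down it reaches from about 0.25 to 0.8 m from the base axis. Payload 3.9 kg.
Tool frame: the origin (TCP) lies midway between the tips of the shut fingers; the grasp point (between the pads) lies 19 mm behind it; x points along the fingers, z is the direction in which the jaws open and shut, and the axes are right-handed (so a half turn about x gives the same grasp; the last joint's range is limited). The gripper opens to 85 mm and grips with 20 to 120 N. Pads are 22 mm wide; open, the fingers measure 114 mm over their backs; the gripper's body (76 mm by 85 mm) begins 54 mm behind the grasp point. The pads swing forward as they close: fully open they stand 13 mm farther back than shut.
Start: joints at [1.322, 0.26, -0.138, 1.173, 0, 1.571], TCP at [0.129, 0.509, 0.231] pointing down, gripper open.
Joint ranges: [-2.78, 2.78], [-0.83, 1.72], [-1.28, 1.37], [-1.9, 2.12], [-1.57, 1.48], [-3.14, 3.14]. Speed limits (rad/s): [2.57, 2.57, 3.14, 3.14, 3.14, 3.14].

INTERFACE

Orientations are given as a unit quaternion [x, y, z, w].
In Python, from station import readout, imaging, finish_job gives the robot as it stands. The module is installed in compiled form; this text tells all that it offers.
- The arm moves only by the shell command python3 -m creep 'ROWS' [FORCE]. ROWS is JSON, a list of rows, each an object with "xyz": the shift along the tool's x, y, z in m, a list of three; "spin": the turn about the tool's x in degrees; "claw": the finger opening in m, from 0 to 0.0854. In form: [{"xyz": [dx, dy, dz], "spin": spin, "claw": claw}, ...]. A call has 1 to 8 rows; each row is the pose to reach, as a shift and turn from the pose commanded when the call began, along the tool's axes at that moment; what a row does not reach only later rows make up. A row lasts 1/8 s, in which the tool goes at most 62.5 mm and 10.7 degrees, less where a joint would pass 70% of its speed; a pose out of reach is approached as far as the arm can. A call with a gripper value outside its range is refused whole. The fingers move at their own pace and stop on an object; FORCE is the grip in N (left out, the last holds). Time passes only in rows, so rows that repeat a pose let the fingers close. It gives the time, the measured TCP pose, the force and the opening at its end, in the units of the state.
- readout.sense(): the state, without advancing time (a new reading comes with each control period).
- imaging.get_image(name): name is "scene" or "top" or "wrist"; returns the picture (480x640x3 uint8, red, green, blue); there is no depth.
- imaging.camera_info(name): a dict with "fov_y" (degrees; the focal length in pixels is half the picture's height over the tangent of half this angle, whatever the lens; pixels are square), "cx", "cy" (the principal point, pixels), "R" (3x3) and "t" (3): a world point X has camera coordinates R X + t. Camera axes: x right, y down, z forward; pixel columns grow to the right and rows downward; lengths in m; the calibration is good to about 2 mm. A picture is of the moment at which its call begins: read the wrist's pose just before it. camera_info takes no time and is no camera call; for the wrist camera it gives the pose at the moment of the call.
- finish_job(): hands the job in, once; it reports no verdict.
The state is a dict: "clock": time; "joint_pos": joint angles; "qd": joint speeds; "joint_efforts": joint torques, N m; "position": TCP position; "tcp_rot": TCP orientation; "contact_force": force on the tool from outside, world axes, zero at the start; "torque": the same for the moment, N m; "gripper_width": finger opening in m.
Only numpy, scipy, OpenCV 4.12 (cv2) and the standard library are available. Lean on these libraries where they do the work, as an engineer would, in place of code of your own. Each camera call takes 0.05 s, during which the arm holds its last target. There are 200 camera calls.

## Working session

There is one attempt and no reset: what is moved stays moved. The work goes in short steps, Python scripts to look and compute and a shell command to move; the robot and the scene stay as the last step left them, time stands still between calls to the robot, and variables do not carry over. Pictures are saved under pics/ and viewed, about 8 in all and at most 12, crops included, and the job is handed in when it is done.

```bash
mkdir -p pics
cat > h.py <<'E'
import numpy as np, cv2
from station import readout, imaging
from scipy.spatial.transform import Rotation as Ro
def grab(name,fn=None):
    ci=imaging.camera_info(name); im=imaging.get_image(name)
    if fn: cv2.imwrite('pics/'+fn,im[:,:,::-1])
    return im,ci
def f(ci): return 240/np.tan(np.radians(ci['fov_y'])/2)
def ray(ci,u,v,z):
    R=np.array(ci['R']);t=np.array(ci['t']);c=-R.T@t
    d=R.T@np.array([(u-ci['cx'])/f(ci),(v-ci['cy'])/f(ci),1])
    return c+d*(z-c[2])/d[2]
def proj(ci,X):
    p=np.array(ci['R'])@np.array(X)+np.array(ci['t']); return f(ci)*p[0]/p[2]+ci['cx'],f(ci)*p[1]/p[2]+ci['cy']
E
python3 - <<'E'
from h import *
s=readout.sense();print(s)
for n in('top','scene','wrist'):
    im,ci=grab(n,n+'0.png'); print(n,ci)
E
```

```text
{'clock': 0.0, 'joint_pos': array([ 1.32199794e+00,  2.60665773e-01, -1.39387505e-01,  1.17265568e+00,
       -1.06324709e-05,  1.57083680e+00]), 'qd': array([-0.00065597, -0.00234314, -0.00113165, -0.00129425, -0.00037139,
       -0.00014221]), 'joint_efforts': array([ 4.36253995e-04, -4.05679929e+01,  2.53921276e+01,  1.88330503e-02,
        1.01137556e-05, -1.08560644e-05]), 'position': array([0.12911386, 0.5081837 , 0.23046746]), 'tcp_rot': array([-0.43450352,  0.55871549,  0.4336673 ,  0.55765254]), 'contact_force': array([ 0.34025788, -0.08274977,  0.08547833]), 'torque': array([-0.01378958,  0.0766044 ,  0.03298463]), 'gripper_width': 0.08545857062717462}
top {'fov_y': 44.51856288386137, 'cx': 327.9517722043229, 'cy': 245.068619163561, 'R': array([[-0.00177544, -0.99981685,  0.01905544],
       [-0.98447478, -0.00159701, -0.17551881],
       [ 0.1755171 , -0.01907123, -0.98429164]]), 't': array([0.06087275, 0.59109058, 1.33579204])}
scene {'fov_y': 55.31672179497737, 'cx': 328.1590124700291, 'cy': 237.74550349077003, 'R': array([[ 0.54360641,  0.83917621, -0.01659387],
       [ 0.57242112, -0.38512046, -0.7238897 ],
       [-0.61386165,  0.3840124 , -0.68971614]]), 't': array([-0.37228574, -0.2569811 ,  1.54468658])}
wrist {'fov_y': 62.19413791143484, 'cx': 321.04397313729237, 'cy': 243.54917391242466, 'R': array([[ 0.24586906,  0.96930169, -0.00162394],
       [ 0.93183354, -0.23590306,  0.27574627],
       [ 0.26689824, -0.06931072, -0.96122909]]), 't': array([-0.52406341, -0.03656118,  0.37726694])}
```

View pics/top0.png

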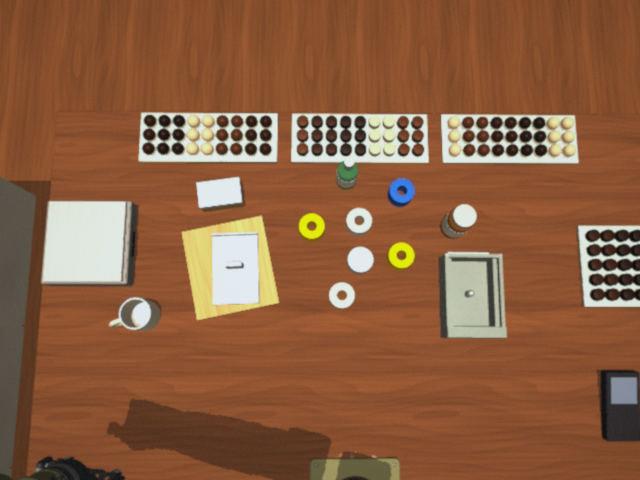

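View pics/scene0.png

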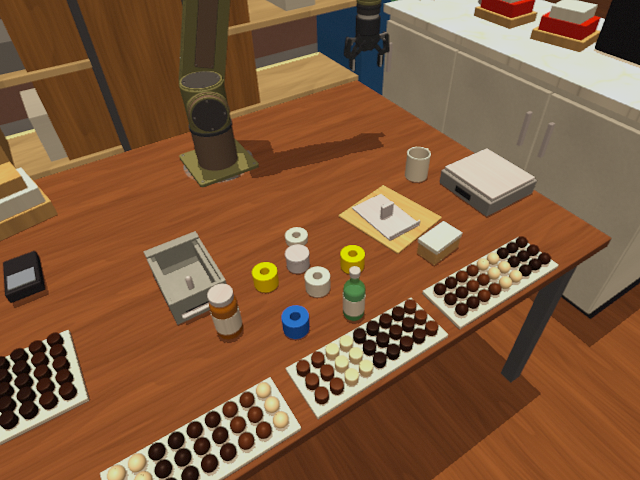

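Run:
```python
from h import *
t=cv2.imread('pics/top0.png');s=cv2.imread('pics/scene0.png')
r=lambda im,x,y,w,h:cv2.resize(im[y:y+h,x:x+w],(400,300),interpolation=cv2.INTER_CUBIC)
cv2.imwrite('pics/m1.png',np.vstack([np.hstack([r(s,255,220,100,75),r(s,335,180,112,84)]),np.hstack([r(t,175,210,120,90),r(t,410,248,132,99)])]))
ti,si=[__import__('station').imaging.camera_info(n) for n in('top','scene')]
for n,u,v,z in[('rollA',359,221,.046),('rollB',342,295,.022),('tin',360,260,.046),('blue',402,191,.046)]:print(n,ray(ti,u,v,z),proj(si,ray(ti,u,v,z)))
# white rings heights from both views
for n,(u,v),(a,b) in[('A',(359,221),(318,274)),('B',(342,295),(296,234))]:
    for z in(.02,.046): print(n,z,ray(ti,u,v,z),ray(si,a,b,z))
hs=cv2.cvtColor(t,cv2.COLOR_BGR2HSV)
# white cover
m=cv2.inRange(hs,(0,0,150),(180,60,255));m[:225]=0;m[310:]=0;m[:,:200]=0;m[:,270:]=0
for c in cv2.findContours(m,0,2)[0]:
    if cv2.contourArea(c)>500: print('cover',cv2.minAreaRect(c),cv2.boxPoints(cv2.minAreaRect(c)))
print(hs[330,470],hs[300,462],hs[260,447],hs[290,442])
```

```text
rollA [ 0.65081413 -0.01380404  0.046     ] (np.float64(315.41180362821694), np.float64(273.93614037611087))
rollB [0.47560159 0.02698069 0.022     ] (np.float64(294.59318033301224), np.float64(233.68942386486387))
tin [ 0.55632217 -0.01512756  0.046     ] (np.float64(295.42417595673214), np.float64(251.10151434839972))
blue [ 0.72541601 -0.11889561  0.046     ] (np.float64(292.99217407313756), np.float64(314.25705398041816))
A 0.02 [ 0.65656331 -0.01572049  0.02      ] [0.63425733 0.00295753 0.02      ]
A 0.046 [ 0.65081413 -0.01380404  0.046     ] [ 0.65447502 -0.00870455  0.046     ]
B 0.02 [0.4757851  0.02689427 0.02      ] [0.47689659 0.03050837 0.02      ]
B 0.046 [0.47339948 0.02801782 0.046     ] [0.50190966 0.01800672 0.046     ]
cover ((234.8104705810547, 267.9230041503906), (71.86201477050781, 46.632789611816406), 89.16968536376953) [[210.97583 232.33366]
 [257.60373 231.65788]
 [258.6451  303.51233]
 [212.01721 304.1881 ]]
[ 38  29 194] [ 35  30 196] [ 37  29 194] [35 26 60]
```

View pics/m1.png

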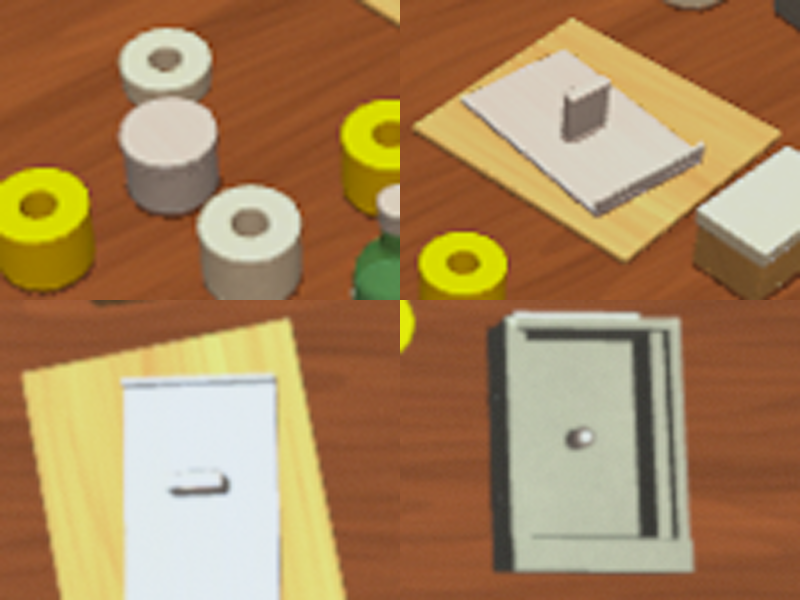

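The white candidates in the top view are A (359,221), a tall ring whose height fits 46 mm in both views; B (342,295), a short ring at about 20 mm; and the tin (360,260), which has no bore. A is the tall roll. Yellow and blue are look-alikes. The cover's flange is at its far (+x) edge, near top (234,232), and the dispenser's lip is at the bottom of the image.

```bash
cat >> h.py <<'E'
def tool():
    s=readout.sense(); return np.array(s['position']),Ro.from_quat(s['tcp_rot']).as_matrix(),s
def shift(target): # tool-axis shift to bring TCP to target
    p,R,s=tool(); return (R.T@(np.array(target)-p)).round(4)
E
python3 - <<'E'
from h import *
t=cv2.imread('pics/top0.png');ti=imaging.camera_info('top');si=imaging.camera_info('scene')
hs=cv2.cvtColor(t,cv2.COLOR_BGR2HSV)
p,R,s=tool();print(p,R.round(3).tolist())
m=cv2.inRange(hs,(25,15,90),(50,60,255));m[:,:430]=0;m[:,520:]=0;m[:240]=0;m[350:]=0
c=max(cv2.findContours(m,0,2)[0],key=cv2.contourArea)
print('disp',cv2.approxPolyDP(c,3,True)[:,0].tolist())
for n,u,v,z in[('lipL',448,337,.08),('lipR',506.7,337,.08),('stopR',502.7,254,.074),('stopL',445.6,253.5,.074),('spin',471,293.2,.042),('jarcap',464,215,.13),('bottle base',346,185,.0),('bottle base sc?',348,161,.15),('fin',233,264.5,.058),('cvF L',211,232.3,.02),('cvF R',257.6,231.7,.02),('cvT L',212,304.2,.014),('cvT R',258.6,303.5,.014),('y1',312,226,.046),('y2',401,255,.046),('gift',219,187,.054)]:print(n,ray(ti,u,v,z).round(4))
print('jar sc',ray(si,222,292,.13),'bottle sc',ray(si,354,272,.15))
E
```

```text
[0.12914238 0.50832491 0.23063553] [[-0.0, -0.969, 0.246], [-0.002, 0.246, 0.969], [-1.0, 0.0, -0.002]]
disp [[446, 253], [447, 336], [505, 336], [501, 255]]
lipL [ 0.3752 -0.21    0.08  ]
lipR [ 0.375  -0.3436  0.08  ]
stopR [ 0.5666 -0.3468  0.074 ]
stopL [ 0.5676 -0.213   0.074 ]
spin [ 0.478  -0.2768  0.042 ]
jarcap [ 0.6467 -0.2455  0.13  ]
bottle base [0.7531 0.0144 0.    ]
bottle base sc? [0.7662 0.0172 0.15  ]
fin [0.5435 0.2827 0.058 ]
cvF L [0.6277 0.3434 0.02  ]
cvF R [0.6294 0.2308 0.02  ]
cvT L [0.4544 0.3363 0.014 ]
cvT R [0.4561 0.2257 0.014 ]
y1 [0.6383 0.0987 0.046 ]
y2 [ 0.5684 -0.1127  0.046 ]
gift [0.7316 0.3217 0.054 ]
jar sc [ 0.6504108  -0.24118702  0.13      ] bottle sc [0.77301078 0.0111451  0.15      ]
```

```bash
python3 -m creep '[{"xyz":[0.03,-0.634,-0.376],"spin":0,"claw":0.085},{"xyz":[0.03,-0.634,-0.376],"spin":0,"claw":0.085},{"xyz":[0.03,-0.634,-0.376],"spin":0,"claw":0.085},{"xyz":[0.03,-0.634,-0.376],"spin":0,"claw":0.085},{"xyz":[0.03,-0.634,-0.376],"spin":0,"claw":0.085},{"xyz":[0.03,-0.634,-0.376],"spin":0,"claw":0.085},{"xyz":[0.03,-0.634,-0.376],"spin":0,"claw":0.085},{"xyz":[0.03,-0.634,-0.376],"spin":0,"claw":0.085}]' 30; python3 -c "
from h import *
print(shift([.651,-.013,.2]))"
```

```text
clock: 1.15
position: [0.4841, 0.1543, 0.2108]
tcp_rot: [-0.434, 0.558, 0.434, 0.558]
contact_force: [1.4, 1.3, 1.1]
gripper_width: 0.0852
[ 0.0107 -0.203  -0.121 ]
```

```bash
python3 -m creep '[{"xyz":[0.01,-0.203,-0.121],"spin":0,"claw":0.085},{"xyz":[0.01,-0.203,-0.121],"spin":0,"claw":0.085},{"xyz":[0.01,-0.203,-0.121],"spin":0,"claw":0.085},{"xyz":[0.01,-0.203,-0.121],"spin":0,"claw":0.085},{"xyz":[0.01,-0.203,-0.121],"spin":0,"claw":0.085}]'
python3 - <<'E'
from h import *
im,ci=grab('wrist','w1.png')
print(proj(ci,[.651,-.013,.046]),proj(ci,[.556,-.015,.046]))
hs=cv2.cvtColor(im,cv2.COLOR_RGB2HSV)
m=cv2.inRange(hs,(0,0,140),(180,60,255))
for c in cv2.findContours(m,1,2)[0]:
    if cv2.contourArea(c)>400: print(cv2.contourArea(c),cv2.fitEllipse(c),ray(ci,*cv2.fitEllipse(c)[0],.046))
E
```

```text
clock: 1.78
position: [0.6518, -0.0142, 0.1993]
tcp_rot: [-0.433, 0.559, 0.433, 0.559]
contact_force: [-0.7, -0.7, 0.1]
gripper_width: 0.0851
(np.float64(322.3239408599936), np.float64(222.7885392170176)) (np.float64(285.52559149148505), np.float64(94.4537177441374))
687.5 ((420.0262451171875, 433.5627746582031), (24.290611267089844, 37.973106384277344), 97.41143798828125) [0.85940445 0.02340239 0.046     ]
3858.5 ((290.846435546875, 409.453857421875), (49.45024490356445, 181.04061889648438), 80.74039459228516) [ 0.80618421 -0.08133331  0.046     ]
671.5 ((527.96142578125, 350.3442077636719), (27.171772003173828, 44.25196075439453), 120.16462707519531) [0.79944501 0.1259236  0.046     ]
1800.0 ((602.7822875976562, 346.34100341796875), (47.65383529663086, 80.34770202636719), 39.81517791748047) [0.81120163 0.18655897 0.046     ]
521.5 ((18.564193725585938, 199.3289337158203), (15.217456817626953, 53.33732223510742), 73.71184539794922) [ 0.57695335 -0.22816473  0.046     ]
6060.0 ((286.5223388671875, 100.0618667602539), (85.21492767333984, 90.70805358886719), 170.88589477539062) [ 0.55971256 -0.01533284  0.046     ]
2723.0 ((625.82080078125, 28.761993408203125), (30.723617553710938, 171.09593200683594), 177.9285888671875) [0.57312733 0.21599013 0.046     ]
```

View pics/w1.png

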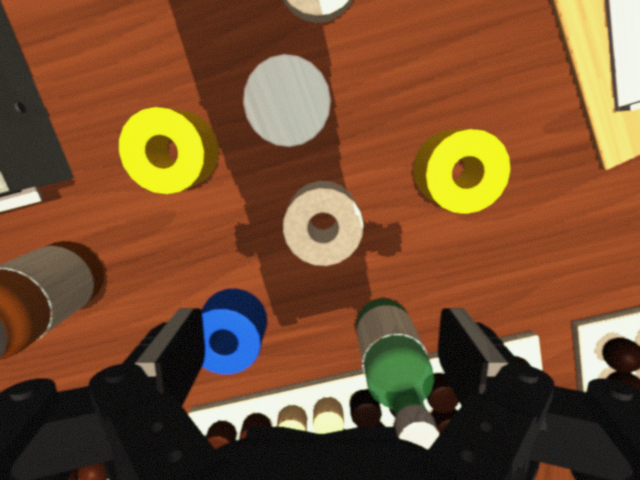

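The white ring's top face is centred near (323,226), about 2 mm beyond my estimate. The tin is at (286,100) and the bottle at (395,350), and both finger lanes are clear, so I descend.

```bash
python3 -c "
from h import *
ci=imaging.camera_info('wrist');p=ray(ci,323,226,.046);print(p,shift([p[0],p[1],.008]))"
```

```text
[ 0.65192208 -0.01139591  0.046     ] [ 0.1916 -0.0017  0.0016]
```

```bash
python3 -m creep '[{"xyz":[0.06,-0.001,0.001],"spin":0,"claw":0.085},{"xyz":[0.12,-0.001,0.001],"spin":0,"claw":0.085},{"xyz":[0.16,-0.001,0.001],"spin":0,"claw":0.085},{"xyz":[0.191,-0.001,0.001],"spin":0,"claw":0.085},{"xyz":[0.191,-0.001,0.001],"spin":0,"claw":0.085},{"xyz":[0.191,-0.001,0.001],"spin":0,"claw":0.05},{"xyz":[0.191,-0.001,0.001],"spin":0,"claw":0.05},{"xyz":[0.191,-0.001,0.001],"spin":0,"claw":0.05}]' 30; python3 -m creep '[{"xyz":[0,0,0],"spin":0,"claw":0.05},{"xyz":[0,0,0],"spin":0,"claw":0.05},{"xyz":[0,0,0],"spin":0,"claw":0.05},{"xyz":[0,0,0],"spin":0,"claw":0.05}]' 30
```

```text
clock: 2.82
position: [0.6527, -0.0103, 0.0124]
tcp_rot: [-0.435, 0.557, 0.433, 0.559]
contact_force: [-0.9, 1.4, 7.1]
gripper_width: 0.0607
clock: 3.32
position: [0.6527, -0.0103, 0.0124]
tcp_rot: [-0.435, 0.557, 0.433, 0.559]
contact_force: [-1.4, 1.3, 7.1]
gripper_width: 0.0606
```

```bash
python3 -m creep '[{"xyz":[-0.02,0,0],"spin":0,"claw":0.05},{"xyz":[-0.06,0,0],"spin":0,"claw":0.05},{"xyz":[-0.12,0,0],"spin":0,"claw":0.05},{"xyz":[-0.165,0,0],"spin":0,"claw":0.05},{"xyz":[-0.165,0,0],"spin":0,"claw":0.05},{"xyz":[-0.165,0,0],"spin":0,"claw":0.05}]' 30
python3 - <<'E'
from h import *
im,ci=grab('wrist','w2.png')
im2,_=grab('scene')
c=cv2.resize(im2[150:350,200:440],(480,400),interpolation=cv2.INTER_CUBIC)[:,:,::-1]
a=cv2.resize(cv2.imread('pics/w2.png'),(320,240))
o=np.zeros((400,800,3),np.uint8);o[:,:480]=c;o[:240,480:]=a;cv2.imwrite('pics/m2.png',o)
p,R,s=tool();print(R.round(3).tolist(),p)
E
```

```text
clock: 4.08
position: [0.6507, -0.0105, 0.1745]
tcp_rot: [-0.434, 0.558, 0.434, 0.558]
contact_force: [0.1, -0.1, -2.0]
gripper_width: 0.0606
[[-0.004, -0.969, 0.246], [0.0, 0.246, 0.969], [-1.0, 0.004, -0.001]] [ 0.64975147 -0.01046336  0.17298656]
```

View pics/m2.png

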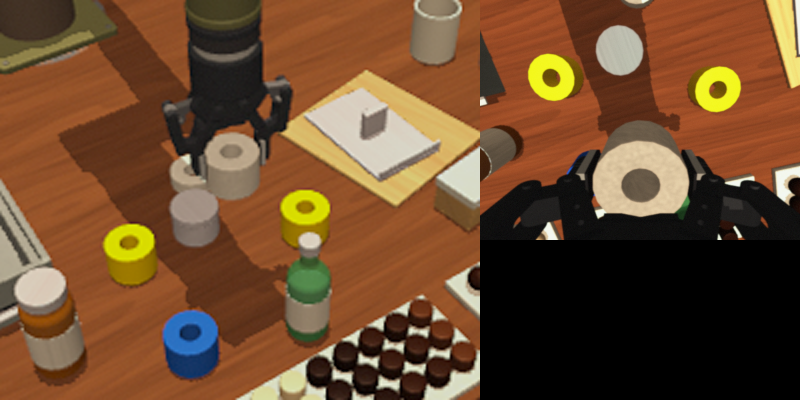

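```bash
python3 -m creep '[{"xyz":[-0.025,-0.018,-0.06],"spin":0,"claw":0.05},{"xyz":[-0.025,-0.018,-0.12],"spin":0,"claw":0.05},{"xyz":[-0.025,-0.018,-0.18],"spin":0,"claw":0.05},{"xyz":[-0.025,-0.018,-0.24],"spin":0,"claw":0.05},{"xyz":[-0.025,-0.018,-0.274],"spin":0,"claw":0.05},{"xyz":[-0.025,-0.018,-0.274],"spin":0,"claw":0.05},{"xyz":[-0.025,-0.018,-0.274],"spin":0,"claw":0.05}]' 30
python3 - <<'E'
from h import *
ci=imaging.camera_info('wrist')
im,ci=grab('wrist','w3.png')
p,R,s=tool();print(p); np.save('w3.npy',{'ci':ci},allow_pickle=True)
q=ray(ci,323,370,p[2]+.0336);print('roll off tool',R.T@(q-p))
cv2.imwrite('pics/w3.png',cv2.resize(im[:,:,::-1],(800,600),interpolation=cv2.INTER_CUBIC))
E
```

```text
clock: 5.05
position: [0.6005, -0.2799, 0.1984]
tcp_rot: [-0.433, 0.558, 0.435, 0.558]
contact_force: [-1.0, -0.5, -0.8]
gripper_width: 0.0607
[ 0.60083067 -0.2793777   0.19872994]
roll off tool [-3.36047925e-02 -2.12905668e-03  8.73673433e-05]
```

View pics/w3.png

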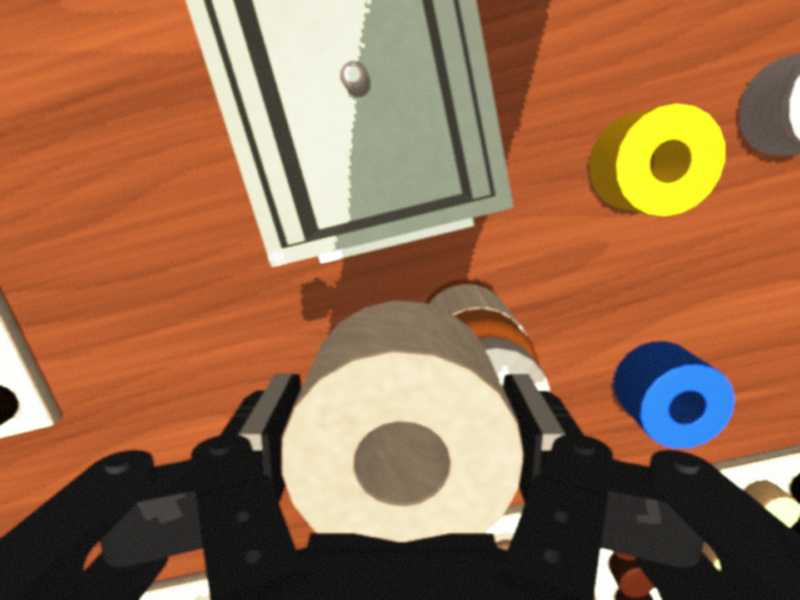

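Run:
```python
from h import *
ci=np.load('w3.npy',allow_pickle=True).item()['ci']
for n,u,v,z in[('tip',351,71,.042),('cR',271,265,.074),('cL',513,207,.074),('R far',188,0,.074),('L far',466,0,.074)]: print(n,ray(ci,u/1.25,v/1.25,z).round(4))
```

```text
tip [ 0.4799 -0.2775  0.042 ]
cR [ 0.5681 -0.3444  0.074 ]
cL [ 0.5699 -0.2112  0.074 ]
R far [ 0.4371 -0.3423  0.074 ]
L far [ 0.4694 -0.2148  0.074 ]
```

Spindle tip at (351,71) in the enlarged view gives world (0.479, -0.2775), which agrees with the top view. The roll's bore is at (402,463), so the roll sits 2 mm off the TCP along tool -y.

```bash
python3 -m creep '[{"xyz":[0,0.03,-0.007],"spin":10,"claw":0.05},{"xyz":[0,0.06,-0.013],"spin":20,"claw":0.05},{"xyz":[0,0.09,-0.02],"spin":30,"claw":0.05},{"xyz":[0,0.119,-0.0256],"spin":40,"claw":0.05},{"xyz":[0,0.119,-0.0256],"spin":50,"claw":0.05},{"xyz":[0,0.119,-0.0256],"spin":60,"claw":0.05},{"xyz":[0,0.119,-0.0256],"spin":70,"claw":0.05},{"xyz":[0,0.119,-0.0256],"spin":76.7,"claw":0.05}]' 30; python3 -m creep '[{"xyz":[0,0,0],"spin":0,"claw":0.05},{"xyz":[0,0,0],"spin":0,"claw":0.05}]'
python3 - <<'E'
from h import *
p,R,s=tool();print(p,R.round(3).tolist())
im,ci=grab('wrist','w4.png')
q=ray(ci,322,370.4,p[2]+.0336);print('roll',q, 'toTCP',shift([.479,-.2752,.2]))
E
```

```text
clock: 6.1
position: [0.4799, -0.2744, 0.1998]
tcp_rot: [0.007, 0.707, -0.006, 0.707]
contact_force: [-0.1, 0.6, -0.4]
gripper_width: 0.0608
clock: 6.35
position: [0.4797, -0.2752, 0.1999]
tcp_rot: [0.005, 0.707, -0.005, 0.707]
contact_force: [0.0, -0.4, -2.1]
gripper_width: 0.0605
[ 0.47971812 -0.27523829  0.19986525] [[-0.0, 0.014, 1.0], [0.0, 1.0, -0.014], [-1.0, 0.0, -0.0]]
roll [ 0.48099363 -0.27722173  0.23346525] toTCP [-0.0001  0.0002 -0.0007]
```

```bash
python3 -m creep '[{"xyz":[0.05,0,-0.001],"spin":0,"claw":0.05},{"xyz":[0.1,0,-0.001],"spin":0,"claw":0.05},{"xyz":[0.13,0,-0.001],"spin":0,"claw":0.05},{"xyz":[0.145,0,-0.001],"spin":0,"claw":0.05},{"xyz":[0.155,0,-0.001],"spin":0,"claw":0.05},{"xyz":[0.165,0,-0.001],"spin":0,"claw":0.05},{"xyz":[0.165,0,-0.001],"spin":0,"claw":0.05}]' 30
```

```text
clock: 7.28
position: [0.4786, -0.276, 0.035]
tcp_rot: [0.006, 0.707, -0.006, 0.707]
contact_force: [-0.1, 0.1, -0.8]
gripper_width: 0.0605
```

```bash
python3 -m creep '[{"xyz":[0.008,0,0],"spin":0,"claw":0.05},{"xyz":[0.013,0,0],"spin":0,"claw":0.05},{"xyz":[0.0165,0,0],"spin":0,"claw":0.05},{"xyz":[0.0165,0,0],"spin":0,"claw":0.05}]' 30
```

```text
clock: 7.78
position: [0.4785, -0.276, 0.0185]
tcp_rot: [0.006, 0.707, -0.006, 0.707]
contact_force: [-0.8, -0.7, -1.3]
gripper_width: 0.0606
```

```bash
python3 -m creep '[{"xyz":[0,0,0],"spin":0,"claw":0.08},{"xyz":[0,0,0],"spin":0,"claw":0.08},{"xyz":[0,0,0],"spin":0,"claw":0.08},{"xyz":[0,0,0],"spin":0,"claw":0.08},{"xyz":[-0.03,0,0],"spin":0,"claw":0.08},{"xyz":[-0.08,0,0],"spin":0,"claw":0.08},{"xyz":[-0.14,0,0],"spin":0,"claw":0.08},{"xyz":[-0.18,0,0],"spin":0,"claw":0.08}]' 30
python3 - <<'E'
from h import *
im,ci=grab('scene'); w,_=grab('wrist')
c=cv2.resize(im[210:340,120:280],(480,390),interpolation=cv2.INTER_CUBIC)[:,:,::-1]
o=np.zeros((390,800,3),np.uint8);o[:,:480]=c;o[:240,480:]=cv2.resize(w,(320,240))[:,:,::-1];cv2.imwrite('pics/m3.png',o)
print(shift([.547,.284,.22]),tool()[0])
t,ti=grab('top','top2.png')
E
```

```text
clock: 8.78
position: [0.4793, -0.2764, 0.2015]
tcp_rot: [0.005, 0.706, -0.006, 0.708]
contact_force: [0.8, -0.8, -1.5]
gripper_width: 0.0803
[-0.0184  0.5626  0.0563] [ 0.48146878 -0.27770707  0.20389954]
```

View pics/m3.png

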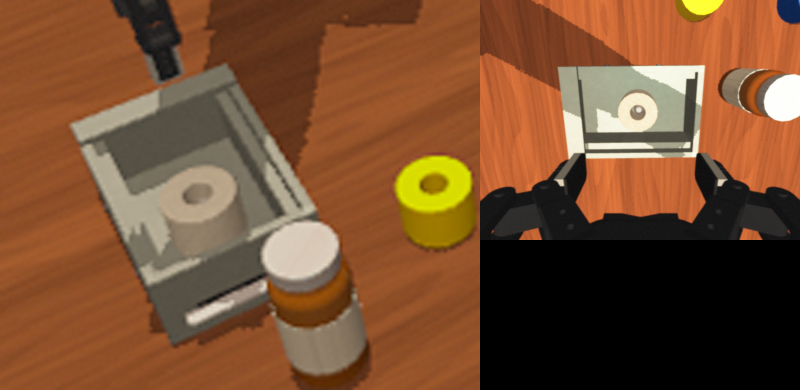

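The roll stands on the floor with the spindle tip showing in its bore. Next I go to the cover and turn the jaws along its y axis.

```bash
python3 -m creep '[{"xyz":[-0.02,0.5615,0.06],"spin":-10.5,"claw":0.08},{"xyz":[-0.02,0.5615,0.06],"spin":-21,"claw":0.08},{"xyz":[-0.02,0.5615,0.06],"spin":-31.5,"claw":0.08},{"xyz":[-0.02,0.5615,0.06],"spin":-42,"claw":0.08},{"xyz":[-0.02,0.5615,0.06],"spin":-52.5,"claw":0.08},{"xyz":[-0.02,0.5615,0.06],"spin":-63,"claw":0.08},{"xyz":[-0.02,0.5615,0.06],"spin":-73.5,"claw":0.08},{"xyz":[-0.02,0.5615,0.06],"spin":-84,"claw":0.08}]'; python3 -c "
from h import *
p,R,s=tool();print(p,R.round(4).tolist(),shift([.547,.284,.22]))"
```

```text
clock: 9.93
position: [0.5389, 0.2215, 0.2143]
tcp_rot: [-0.47, 0.529, 0.471, 0.527]
contact_force: [0.3, -0.3, -0.7]
gripper_width: 0.0799
[0.53888552 0.22153957 0.21426961] [[-0.0027, -0.9934, 0.115], [-0.0014, 0.115, 0.9934], [-1.0, 0.0025, -0.0017]] [-0.0058 -0.0009  0.063 ]
```

```bash
python3 -m creep '[{"xyz":[-0.005,-0.001,0.06],"spin":-8.4,"claw":0.08},{"xyz":[-0.005,-0.001,0.063],"spin":-8.4,"claw":0.08},{"xyz":[-0.005,-0.001,0.063],"spin":-8.4,"claw":0.08},{"xyz":[-0.005,-0.001,0.063],"spin":-8.4,"claw":0.08}]'
python3 - <<'E'
from h import *
im,ci=grab('wrist','w5.png');p,R,s=tool();print(p,R.round(3).tolist())
np.save('w5.npy',{'ci':ci},allow_pickle=True)
cv2.imwrite('pics/w5.png',cv2.resize(im[:,:,::-1],(800,600),interpolation=cv2.INTER_CUBIC))
E
```

```text
clock: 10.42
position: [0.5479, 0.2806, 0.2204]
tcp_rot: [-0.506, 0.495, 0.506, 0.493]
contact_force: [0.9, 0.1, 0.5]
gripper_width: 0.0802
[0.54812824 0.28051822 0.22072832] [[-0.001, -1.0, -0.023], [-0.001, -0.023, 1.0], [-1.0, 0.001, -0.001]]
```

View pics/w5.png

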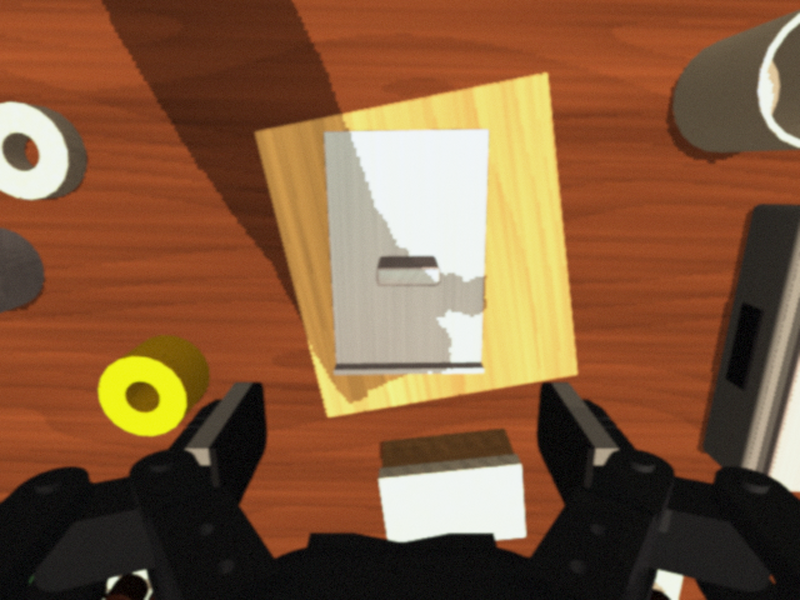

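Run:
```python
from h import *
ci=np.load('w5.npy',allow_pickle=True).item()['ci'];p,R,s=tool()
for n,u,v,z in[('fin',408,277,.058),('finL',378,277,.058),('finR',440,277,.058),('tL',489,128,.014),('tR',324,131,.014),('fL',484,373,.026),('fR',335,373,.026)]: 
    q=ray(ci,u/1.25,v/1.25,z); print(n,q.round(4),(R.T@(q-p)).round(4))
```

```text
fin [0.5477 0.2844 0.058 ] [1.627e-01 1.000e-04 4.000e-03]
finL [0.5481 0.2656 0.058 ] [ 1.627e-01  1.000e-04 -1.470e-02]
finR [0.5472 0.3044 0.058 ] [0.1627 0.0002 0.024 ]
tL [0.4557 0.3359 0.014 ] [0.2068 0.0909 0.0577]
tR [0.4601 0.2269 0.014 ] [ 0.2069  0.089  -0.0514]
fL [0.6254 0.3424 0.026 ] [ 0.1946 -0.0789  0.0603]
fR [0.628  0.2336 0.026 ] [ 0.1947 -0.079  -0.0486]
```

```bash
python3 -m creep '[{"xyz":[0.06,0,0.004],"spin":-0.8,"claw":0.08},{"xyz":[0.12,0,0.004],"spin":-0.8,"claw":0.08},{"xyz":[0.16,0,0.004],"spin":-0.8,"claw":0.08},{"xyz":[0.18,0,0.004],"spin":-0.8,"claw":0.08},{"xyz":[0.192,0,0.004],"spin":-0.8,"claw":0.08},{"xyz":[0.192,0,0.004],"spin":-0.8,"claw":0.08},{"xyz":[0.192,0,0.004],"spin":-0.8,"claw":0.03},{"xyz":[0.192,0,0.004],"spin":-0.8,"claw":0.03}]' 35;  python3 -m creep '[{"xyz":[0,0,0],"spin":0,"claw":0.03},{"xyz":[0,0,0],"spin":0,"claw":0.03},{"xyz":[0,0,0],"spin":0,"claw":0.03},{"xyz":[0,0,0],"spin":0,"claw":0.03}]' 35
```

```text
clock: 11.48
position: [0.5493, 0.2867, 0.0305]
tcp_rot: [0.51, -0.489, -0.509, -0.491]
contact_force: [0.1, -0.3, 0.1]
gripper_width: 0.0455
clock: 11.98
position: [0.5494, 0.2866, 0.0306]
tcp_rot: [0.51, -0.489, -0.509, -0.491]
contact_force: [-0.0, -0.9, 5.6]
gripper_width: 0.0391
```

```bash
python3 -m creep '[{"xyz":[-0.01,0,0],"spin":0,"claw":0.03},{"xyz":[-0.03,0,0],"spin":0,"claw":0.03},{"xyz":[-0.07,0,0],"spin":0,"claw":0.03},{"xyz":[-0.12,0,0],"spin":0,"claw":0.03},{"xyz":[-0.16,0,0],"spin":0,"claw":0.03},{"xyz":[-0.19,0,0],"spin":0,"claw":0.03},{"xyz":[-0.19,0,0],"spin":0,"claw":0.03},{"xyz":[-0.19,0,0],"spin":0,"claw":0.03}]' 35; python3 -c "
from h import *
p,R,s=tool();print(p,R.round(4).tolist(),shift([.497,-.2774,.22]))"
```

```text
clock: 12.98
position: [0.5476, 0.286, 0.2179]
tcp_rot: [-0.509, 0.491, 0.51, 0.489]
contact_force: [-0.1, 0.5, -2.1]
gripper_width: 0.0391
[0.54760211 0.28602793 0.21786688] [[-0.0019, -0.9992, -0.0393], [-0.0009, -0.0393, 0.9992], [-1.0, 0.002, -0.0008]] [-0.0015  0.0727 -0.561 ]
```

```bash
python3 -m creep '[{"xyz":[-0.002,0.007,-0.04],"spin":1,"claw":0.03},{"xyz":[-0.002,0.013,-0.1],"spin":2,"claw":0.03},{"xyz":[-0.002,0.02,-0.16],"spin":3.2,"claw":0.03},{"xyz":[-0.002,0.028,-0.22],"spin":3.2,"claw":0.03},{"xyz":[-0.002,0.036,-0.28],"spin":3.2,"claw":0.03},{"xyz":[-0.002,0.044,-0.34],"spin":3.2,"claw":0.03},{"xyz":[-0.002,0.052,-0.4],"spin":3.2,"claw":0.03},{"xyz":[-0.002,0.059,-0.45],"spin":3.2,"claw":0.03}]' 35; python3 -c "
from h import *
p,R,s=tool();print(p,R.round(4).tolist(),shift([.497,-.2774,.2]))"
```

```text
clock: 13.98
position: [0.5052, -0.1674, 0.219]
tcp_rot: [-0.494, 0.505, 0.497, 0.504]
contact_force: [0.6, -0.3, -1.6]
gripper_width: 0.0394
[ 0.50524805 -0.16737087  0.21903453] [[-0.0036, -0.9998, 0.0176], [0.0012, 0.0176, 0.9998], [-1.0, 0.0036, 0.0012]] [ 0.0189  0.0062 -0.1102]
```

```bash
python3 -m creep '[{"xyz":[0.01,0.006,-0.05],"spin":0,"claw":0.03},{"xyz":[0.019,0.006,-0.09],"spin":0,"claw":0.03},{"xyz":[0.019,0.006,-0.109],"spin":0,"claw":0.03},{"xyz":[0.019,0.006,-0.109],"spin":0,"claw":0.03},{"xyz":[0.019,0.006,-0.109],"spin":0,"claw":0.03},{"xyz":[0.019,0.006,-0.109],"spin":0,"claw":0.03}]' 35
python3 - <<'E'
from h import *
p,R,s=tool();print(p,R.round(4).tolist(),shift([.497,-.2774,.2]))
im,ci=grab('wrist','w6.png');np.save('w6.npy',{'ci':ci},allow_pickle=True)
cv2.imwrite('pics/w6.png',cv2.resize(im[:,:,::-1],(800,600),interpolation=cv2.INTER_CUBIC))
E
```

```text
clock: 14.72
position: [0.4995, -0.2732, 0.2024]
tcp_rot: [-0.496, 0.504, 0.496, 0.504]
contact_force: [-0.1, -0.5, -0.8]
gripper_width: 0.039
[ 0.49946257 -0.27318282  0.20241488] [[0.0001, -0.9999, 0.0148], [0.0003, 0.0148, 0.9999], [-1.0, -0.0001, 0.0003]] [ 0.0024  0.0024 -0.0043]
```

View pics/w6.png

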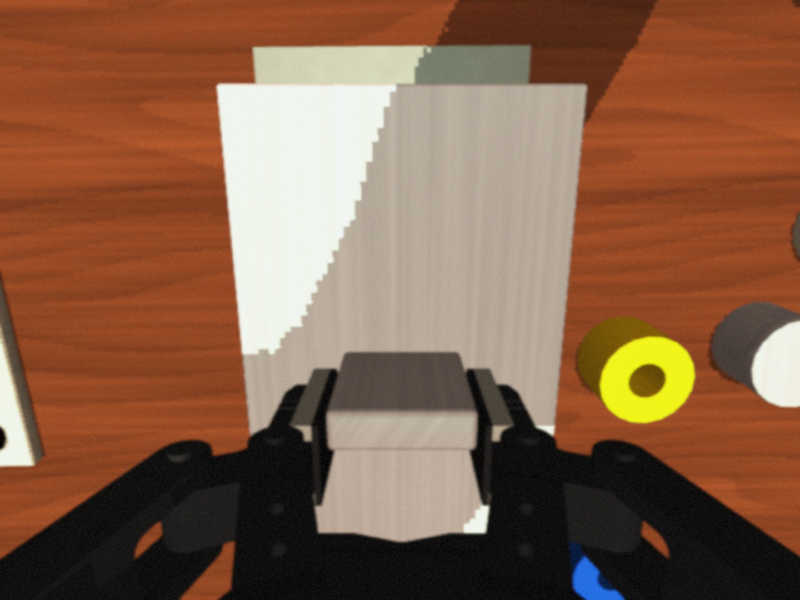

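Run:
```python
from h import *
ci=np.load('w6.npy',allow_pickle=True).item()['ci'];R=np.array(ci['R']);c=-R.T@ci['t'];print('cam',c,f(ci))
def atw(u1,v1,u2,v2,w):
    F=f(ci); z=F*w/(np.hypot(u2-u1,v2-v1)/1.25)
    return [(R.T@np.array([(u/1.25-ci['cx'])/F*z,(v/1.25-ci['cy'])/F*z,z])+c).round(4) for u,v in((u1,v1),(u2,v2))]
print('tongue',atw(218,85,586,85,.11))
print('finTop near',atw(328,448,476,448,.04),'far',atw(328,412,476,412,.04))
for u in(254,530):print('lip',ray(ci,u/1.25,46/1.25,.08))
p,Rt,s=tool();print(p)
```

```text
cam [ 0.43034184 -0.27244181  0.34370752] 397.89856709839825
tongue [array([ 0.4075, -0.3268,  0.1827]), array([ 0.4091, -0.2168,  0.1827])]
finTop near [array([ 0.5044, -0.2932,  0.2252]), array([ 0.505 , -0.2533,  0.2252])] far [array([ 0.4951, -0.2931,  0.2225]), array([ 0.4957, -0.2531,  0.2225])]
lip [ 0.3759676  -0.34218795  0.08      ]
lip [ 0.37786399 -0.20971946  0.08      ]
[ 0.49950364 -0.27331723  0.20247509]
```

The tongue edge (218–586, 85) is square to the lip (254–530, 46), and the cover sits 4 mm too far toward +y. I correct that and lower until the flanged end is just above the stop wall.

```bash
python3 -m creep '[{"xyz":[0,0.002,-0.0042],"spin":0,"claw":0.03},{"xyz":[0.03,0.002,-0.0042],"spin":0,"claw":0.03},{"xyz":[0.06,0.002,-0.0042],"spin":0,"claw":0.03},{"xyz":[0.085,0.002,-0.0042],"spin":0,"claw":0.03},{"xyz":[0.1,0.002,-0.0042],"spin":0,"claw":0.03},{"xyz":[0.1,0.002,-0.0042],"spin":0,"claw":0.03},{"xyz":[0.1,0.002,-0.0042],"spin":0,"claw":0.03}]' 35
python3 - <<'E'
from h import *
p,R,s=tool();print(p,R.round(4).tolist(),shift([.4975,-.2775,.1]))
im,ci=grab('wrist');np.save('w7.npy',{'ci':ci},allow_pickle=True)
w=cv2.resize(im[:,:,::-1],(480,360));sc,_=grab('scene')
o=np.zeros((400,800,3),np.uint8);o[:360,:480]=w;o[:240,480:]=cv2.resize(sc[200:350,110:310],(320,240),interpolation=cv2.INTER_CUBIC)[:,:,::-1];cv2.imwrite('pics/m4.png',o)
cv2.imwrite('pics/w7.png',im[:,:,::-1])
E
```

```text
clock: 15.65
position: [0.498, -0.2791, 0.1032]
tcp_rot: [-0.496, 0.504, 0.495, 0.504]
contact_force: [0.1, -1.4, -1.3]
gripper_width: 0.0393
[ 0.49795303 -0.27911505  0.1032017 ] [[0.0016, -0.9999, 0.0166], [-0.0009, 0.0166, 0.9999], [-1.0, -0.0016, -0.0009]] [0.0032 0.0005 0.0016]
```

View pics/m4.png

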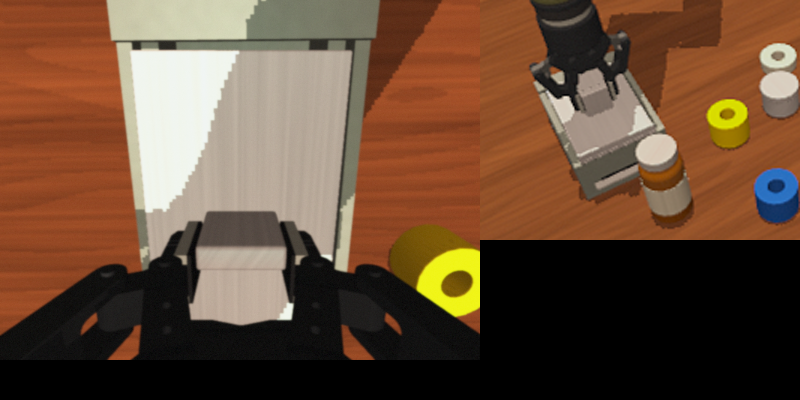

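The tongue edge (row 51) lies about 5 mm inside the lip's edge (row 41) and is centred between the walls (132–352 against 108–378). I now lower gently so the flanged end rides on the stop wall and the tongue tips down.

```bash
python3 -m creep '[{"xyz":[0.005,0,0.001],"spin":0,"claw":0.03},{"xyz":[0.009,0,0.001],"spin":0,"claw":0.03},{"xyz":[0.011,0,0.001],"spin":0,"claw":0.03},{"xyz":[0.011,0,0.001],"spin":0,"claw":0.03}]' 35; python3 -c "
from h import *
print(tool()[0])";  python3 -m creep '[{"xyz":[0.001,0,0],"spin":0,"claw":0.03},{"xyz":[0.002,0,0],"spin":0,"claw":0.03},{"xyz":[0.002,0,0],"spin":0,"claw":0.03}]' 35
```

```text
clock: 16.25
position: [0.4954, -0.2779, 0.0916]
tcp_rot: [-0.495, 0.505, 0.496, 0.503]
contact_force: [-5.9, 0.1, 6.3]
gripper_width: 0.0392
[ 0.49542114 -0.27786764  0.09163215]
clock: 16.62
position: [0.4948, -0.2779, 0.0898]
tcp_rot: [-0.495, 0.506, 0.496, 0.503]
contact_force: [-8.3, -0.5, 7.6]
gripper_width: 0.0393
```

Run:
```python
from h import *
p,R,s=tool();print(p,s['contact_force'])
im,ci=grab('wrist');np.save('w8.npy',{'ci':ci},allow_pickle=True)
t,_=grab('top')
w=cv2.resize(im[:,:,::-1],(480,360));sc,_=grab('scene')
o=np.zeros((600,800,3),np.uint8);o[:360,:480]=w;o[:240,480:]=cv2.resize(sc[230:320,140:260],(320,240),interpolation=cv2.INTER_CUBIC)[:,:,::-1];o[360:,:320]=cv2.resize(t[240:345,410:550],(320,240))[:,:,::-1];cv2.imwrite('pics/m5.png',o)
cv2.imwrite('pics/w8.png',im[:,:,::-1])
```

```text
[ 0.49478851 -0.277865    0.0897518 ] [-8.27439035 -0.45879029  7.5526728 ]
```

View pics/m5.png

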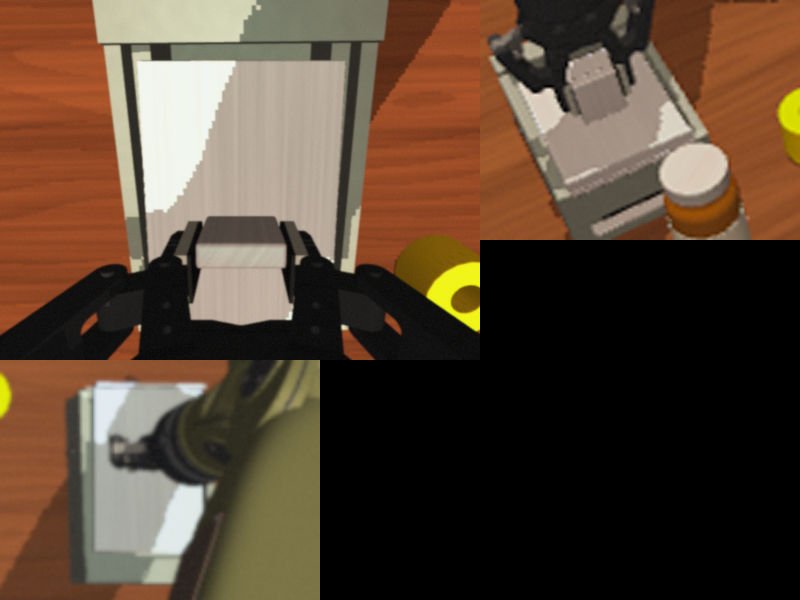

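```bash
cat >> h.py <<'E'
def tongue(ci,u1,v1,u2,v2,w=.11):
    R=np.array(ci['R']);c=-R.T@ci['t'];F=f(ci);z=F*w/np.hypot(u2-u1,v2-v1);u,v=(u1+u2)/2,(v1+v2)/2
    P=R.T@np.array([(u-ci['cx'])/F*z,(v-ci['cy'])/F*z,z])+c
    a=-.0148;d=P-np.array([.472,-.277,0]);return P.round(4),np.round([np.cos(a)*d[0]+np.sin(a)*d[1],-np.sin(a)*d[0]+np.cos(a)*d[1],d[2]],4)
E
python3 - <<'E'
from h import *
im=cv2.imread('pics/w8.png');ci=np.load('w8.npy',allow_pickle=True).item()['ci']
g=cv2.GaussianBlur(cv2.cvtColor(im,6),(3,3),0).astype(int)
# horizontal gradient around row 90 ; vertical gradient around col 320
r=g[86:92].mean(0);d=np.diff(r);print([(i,int(d[i])) for i in range(130,510) if abs(d[i])>12])
c=g[:,270:300].mean(1);e=np.diff(c);print([(i,int(e[i])) for i in range(40,120) if abs(e[i])>5])
print(tongue(ci,184,81,461.5,81))
for v in(57,):print('lip edge',ray(ci,320,v,.08))
E
```

```text
[(139, 14), (140, 26), (141, 27), (142, 15), (161, -23), (162, -38), (163, -42), (164, -27), (175, 27), (176, 44), (177, 41), (178, 24), (459, -15), (460, -14), (463, -15), (464, -22), (465, -19), (477, 13), (478, 21), (479, 19), (499, -13), (500, -18), (501, -16)]
[(53, -7), (54, -27), (55, -50), (56, -42), (58, 20), (59, 15), (60, 5), (78, 9), (79, 31), (80, 42), (81, 26), (82, 8)]
(array([ 0.4071, -0.2758,  0.062 ]), array([-0.0649,  0.0002,  0.062 ]))
lip edge [ 0.40133635 -0.27677396  0.08      ]
```

Tilt has been made: the tongue is at about z 58 mm, centred sideways to 0.2 mm and 6 mm short of the lip's edge. I raise 1 mm and slide it under the lip.

```bash
python3 -m creep '[{"xyz":[-0.001,0.002,0],"spin":0,"claw":0.03},{"xyz":[-0.001,0.006,0],"spin":0,"claw":0.03},{"xyz":[-0.001,0.01,0],"spin":0,"claw":0.03},{"xyz":[-0.001,0.014,0],"spin":0,"claw":0.03},{"xyz":[-0.001,0.018,0],"spin":0,"claw":0.03},{"xyz":[-0.001,0.0195,0],"spin":0,"claw":0.03},{"xyz":[-0.001,0.0195,0],"spin":0,"claw":0.03},{"xyz":[-0.001,0.0195,0],"spin":0,"claw":0.03}]' 35
python3 - <<'E'
from h import *
p,R,s=tool();print(p,R.round(3).tolist())
im,ci=grab('wrist');np.save('w9.npy',{'ci':ci},allow_pickle=True)
w=cv2.resize(im[:,:,::-1],(480,360));sc,_=grab('scene')
o=np.zeros((360,800,3),np.uint8);o[:360,:480]=w;o[:240,480:]=cv2.resize(sc[230:320,140:260],(320,240),interpolation=cv2.INTER_CUBIC)[:,:,::-1];cv2.imwrite('pics/m6.png',o)
cv2.imwrite('pics/w9.png',im[:,:,::-1])
E
```

```text
clock: 17.77
position: [0.4779, -0.2774, 0.0902]
tcp_rot: [-0.496, 0.504, 0.496, 0.504]
contact_force: [-0.7, -0.1, -1.4]
gripper_width: 0.0393
[ 0.47789686 -0.2774448   0.09022599] [[0.0, -1.0, 0.017], [-0.0, 0.017, 1.0], [-1.0, -0.0, -0.0]]
```

View pics/m6.png

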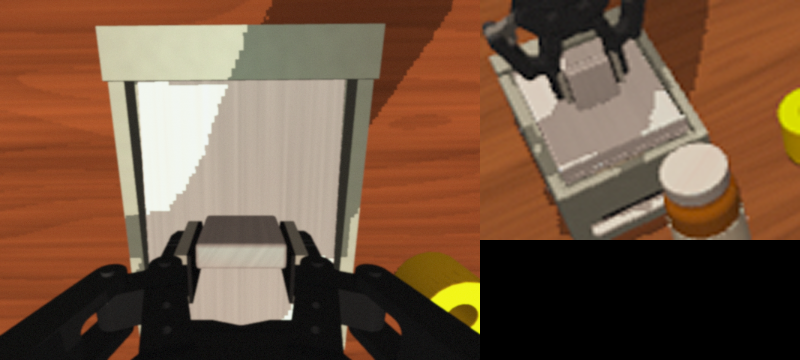

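The plate now runs under the lip edge (row 80) with its flanged end still proud of the stop wall, and the force has relaxed to zero. I swing it down.

```bash
python3 -m creep '[{"xyz":[0.002,0,0],"spin":0,"claw":0.03},{"xyz":[0.004,-0.0005,0],"spin":0,"claw":0.03},{"xyz":[0.006,-0.001,0],"spin":0,"claw":0.03},{"xyz":[0.008,-0.0015,0],"spin":0,"claw":0.03},{"xyz":[0.0095,-0.002,0],"spin":0,"claw":0.03},{"xyz":[0.0095,-0.002,0],"spin":0,"claw":0.03}]' 35
```

```text
clock: 18.62
position: [0.4809, -0.2778, 0.0811]
tcp_rot: [-0.497, 0.504, 0.495, 0.504]
contact_force: [3.9, 0.9, 4.4]
gripper_width: 0.0397
```

```bash
python3 -m creep '[{"xyz":[0.001,0,0],"spin":0,"claw":0.03},{"xyz":[0.0015,0,0],"spin":0,"claw":0.03},{"xyz":[0.0015,0,0],"spin":0,"claw":0.03}]' 35; python3 -m creep '[{"xyz":[0,0,0],"spin":0,"claw":0.06},{"xyz":[0,0,0],"spin":0,"claw":0.06},{"xyz":[0,0,0],"spin":0,"claw":0.06},{"xyz":[0,0,0],"spin":0,"claw":0.06}]'; python3 -m creep '[{"xyz":[-0.02,0,0],"spin":0,"claw":0.06},{"xyz":[-0.06,0,0],"spin":0,"claw":0.06},{"xyz":[-0.11,0,0],"spin":0,"claw":0.06},{"xyz":[-0.15,0,0],"spin":0,"claw":0.06},{"xyz":[-0.15,0,0],"spin":0,"claw":0.06},{"xyz":[-0.15,0,0],"spin":0,"claw":0.06}]'
python3 - <<'E'
from h import *
im,ci=grab('wrist','w10.png');np.save('w10.npy',{'ci':ci},allow_pickle=True);print(tool()[0])
grab('scene','s10.png');grab('top','t10.png')
D=np.array([.4725,-.277,0]);a=-.0148;Rz=Ro.from_euler('z',a).as_matrix()
P=lambda x,y,z:tuple(np.round(proj(ci,D+Rz@np.array([x,y,z])),1))
for n,q in dict(lipedge=(-.0725,0,.08),fintopfar=(.004,0,.108),finL=(.005,.02,.108),finR=(.005,-.02,.108),flTopIn=(.081,0,.076),flTopOut=(.085,0,.076),stopIn=(.0885,0,.074),stopOut=(.0965,0,.074),wallL=(.04,.059,.074),wallR=(.04,-.059,.074),plL=(.04,.055,.064),plR=(.04,-.055,.064)).items(): print(n,P(*q))
g=cv2.cvtColor(im,7).astype(int)
c=g[:,270:290].mean(1);e=np.diff(c);print('v',[(i,int(e[i])) for i in range(480-1) if abs(e[i])>8])
v=int(P(.04,0,.064)[1]);r=g[v-3:v+3].mean(0);d=np.diff(r);print('row',v,[(i,int(d[i])) for i in range(639) if abs(d[i])>12])
E
```

```text
clock: 19.0
position: [0.4809, -0.278, 0.08]
tcp_rot: [-0.497, 0.504, 0.495, 0.504]
contact_force: [4.2, 0.2, 7.0]
gripper_width: 0.0397
clock: 19.5
position: [0.4792, -0.2773, 0.0788]
tcp_rot: [-0.495, 0.504, 0.496, 0.504]
contact_force: [0.3, 0.1, -0.5]
gripper_width: 0.0597
clock: 20.25
position: [0.4793, -0.2772, 0.2285]
tcp_rot: [-0.496, 0.504, 0.496, 0.504]
contact_force: [-0.4, -0.2, -0.3]
gripper_width: 0.0604
[ 0.478839   -0.27694456  0.22778643]
lipedge (np.float64(321.1), np.float64(114.3))
fintopfar (np.float64(321.3), np.float64(231.3))
finL (np.float64(350.8), np.float64(232.7))
finR (np.float64(291.9), np.float64(232.8))
flTopIn (np.float64(321.4), np.float64(313.9))
flTopOut (np.float64(321.4), np.float64(318.4))
stopIn (np.float64(321.4), np.float64(321.2))
stopOut (np.float64(321.4), np.float64(330.0))
wallL (np.float64(396.4), np.float64(265.0))
wallR (np.float64(246.2), np.float64(265.2))
plL (np.float64(389.2), np.float64(261.0))
plR (np.float64(253.4), np.float64(261.2))
v [(76, 11), (77, 42), (78, 48), (79, 18), (114, -13), (115, -19), (117, 9), (118, 24), (119, 24), (307, -23), (308, -41), (309, -26), (313, 31), (314, 44), (315, 19), (317, -12), (318, -36), (319, -39), (321, 24), (322, 14), (324, 8), (325, 8), (326, 9), (329, -22), (330, -31), (331, -15), (424, -8), (425, -22), (426, -26), (427, -14)]
row 261 [(2, 15), (3, 23), (4, 28), (5, 35), (6, 39), (7, 38), (8, 29), (9, 13), (24, -16), (25, -30), (26, -36), (27, -34), (28, -26), (245, -18), (246, -26), (247, -20), (249, 23), (250, 24), (251, 23), (252, 26), (253, 23), (371, 16), (386, -15), (391, -20), (392, -34), (393, -31), (395, 22), (396, 28), (397, 30), (398, 31), (399, 22), (405, -18), (406, -35), (407, -36), (408, -17)]
```

Run:
```python
from h import *
D=np.array([.4725,-.277,0]);Rz=Ro.from_euler('z',-.0148).as_matrix()
for cam,fn in(('scene','s10.png'),('top','t10.png')):
    ci=imaging.camera_info(cam);g=cv2.cvtColor(cv2.imread('pics/'+fn),6).astype(np.float32)
    for y in(-.045,-.03,.03,.045):
        P=lambda x,z:np.array(proj(ci,D+Rz@np.array([x,y,z])))
        a,b=P(.06,.064),P(.11,.064);n=int(np.linalg.norm(b-a)*5);d=(b-a)/np.linalg.norm(b-a)
        L=a+d*np.arange(n)[:,None]/5
        pr=cv2.remap(g,L[None,:,0].astype(np.float32),L[None,:,1].astype(np.float32),1)[0]
        k=lambda x,z:round(float((P(x,z)-a)@d),1)
        print(cam,y,'pred flIn/flOut/stopIn/stopOut',k(.081,.076),k(.085,.076),k(.0885,.074),k(.0965,.074),'front+4mm: flIn',k(.081,.080),'\n ',[int(v) for v in pr[::4]])
```

```text
scene -0.045 pred flIn/flOut/stopIn/stopOut 3.1 4.4 6.2 8.8 front+4mm: flIn 1.9 
  [151, 151, 151, 152, 152, 151, 138, 120, 117, 157, 169, 158, 119, 86, 79, 81, 81, 81, 81, 81, 81]
scene -0.03 pred flIn/flOut/stopIn/stopOut 3.1 4.4 6.2 8.8 front+4mm: flIn 1.9 
  [151, 151, 151, 152, 152, 150, 140, 119, 112, 113, 115, 124, 113, 88, 82, 81, 82, 81, 82, 82, 80]
scene 0.03 pred flIn/flOut/stopIn/stopOut 3.1 4.4 6.1 8.7 front+4mm: flIn 2.0 
  [152, 151, 151, 166, 199, 210, 193, 142, 145, 163, 170, 135, 103, 119, 182, 207, 207, 206, 206, 206]
scene 0.045 pred flIn/flOut/stopIn/stopOut 3.1 4.4 6.1 8.7 front+4mm: flIn 2.0 
  [211, 212, 212, 212, 213, 214, 183, 151, 153, 167, 164, 144, 181, 202, 206, 205, 205, 205, 205, 205]
top -0.045 pred flIn/flOut/stopIn/stopOut 9.6 11.3 12.7 16.0 front+4mm: flIn 9.8 
  [160, 169, 170, 170, 171, 170, 171, 172, 171, 169, 156, 146, 146, 153, 131, 114, 131, 167, 184, 168, 137, 110, 94, 93, 95, 96, 95]
top -0.03 pred flIn/flOut/stopIn/stopOut 9.6 11.3 12.7 16.1 front+4mm: flIn 9.8 
  [172, 173, 173, 172, 172, 172, 171, 171, 170, 168, 159, 146, 143, 148, 133, 113, 113, 121, 134, 165, 200, 193, 155, 108, 99, 97, 95]
top 0.03 pred flIn/flOut/stopIn/stopOut 9.6 11.3 12.7 16.1 front+4mm: flIn 9.9 
  [179, 181, 196, 214, 226, 232, 232, 233, 232, 231, 225, 199, 204, 211, 201, 172, 169, 184, 195, 206, 214, 195, 145, 114, 101, 99, 98]
top 0.045 pred flIn/flOut/stopIn/stopOut 9.6 11.3 12.7 16.1 front+4mm: flIn 9.9 
  [233, 233, 233, 233, 233, 233, 233, 233, 233, 232, 223, 202, 208, 213, 197, 173, 172, 187, 194, 205, 211, 191, 139, 112, 102, 100, 98]
```

Flange and stop-wall edges in all three cameras match a flat, fully home cover: the flange's outer edge is offset 0.7 px and the wall 0.8 px, where 4 mm high would show 1.2 px. The gripper is well clear, so I hand in.

```bash
python3 -c "
from station import finish_job,readout
s=readout.sense();print(s['clock'],s['gripper_width'],s['contact_force']);print(finish_job())"
```

```text
20.4 0.06014683364869805 [ 0.03144691 -0.23496493 -0.42526533]
the job is handed in; nothing more can be done
None
```

I stood the tall white roll on the spindle and closed the dispenser with the cover, and handed the job in at 20.4 s of the 72 s allowed. No verdict is reported.

- **Roll:** a close view after release showed it standing in the dispenser with the spindle tip visible in its bore. My height reading put it down on the floor.
- **Cover:** I held it by the ends of its handle and lowered its flanged end onto the stop wall, which tipped the plain edge down. I then slid that edge under the lip and swung the cover down until it lay flat.
- **Last checks:** the flange and stop-wall edges matched a flat, fully home cover to about 1 pixel in all three cameras. The relative error in the scene view was about 0.1 pixel, where a flange 4 mm too high would show about 1.2. The cover's sideways position was less clear in the picture; the worst reading was about 1.5 mm off centre, well inside the allowed 8 mm. The gripper was open, clear of everything, with near-zero force.
- **Not fully checked:** I had used all 12 picture views by then, so the closed state was confirmed only by these edge measurements. I did not re-measure the bystanders; the paths were planned clear of them.
- **Unexplained reading:** while gripping the roll the tool stopped 4 mm above its commanded height with 7 N upward. It cleared on lifting and had no later effect.

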